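# Lock a freezer rack with its rod

### The arm

A 7-joint arm with a two-finger parallel gripper is mounted at the origin on the work surface. World frame = base frame: x ahead of the robot, y to its left, z up, the work surface at z = 0. Lengths are in m, angles in rad, forces in N, time in s.
With the tool pointing down it reaches from about 0.425 to 0.875 m from the base axis. Payload 8.4 kg.
Tool frame: the origin (TCP) lies between the finger pads; the fingertips stand 11 mm ahead of it and the grasp point (between the pads) lies 8 mm behind it; z points along the fingers, y is the direction in which the jaws open and shut (so a half turn about z gives the same grasp; the last joint's range is limited). The gripper opens to 85 mm and grips with 20 to 120 N. Pads are 22 mm wide; open, the fingers measure 114 mm over their backs; the gripper's body (76 mm by 85 mm) begins 54 mm behind the grasp point. The pads swing forward as they close: fully open they stand 13 mm farther back than shut.
Start: joints at [-1.436, 0.333, 0.04, 1.465, -0.013, 1.343, -0.059], TCP at [0.151, 0.632, 0.242] pointing down, gripper open.
Joint ranges: [-2.58, 2.58], [-0.38, 2.09], [-1.3, 1.39], [0.25, 2.4], [-1.5, 4.64], [0.08, 2.09], [-2.65, 2.65]. Speed limits (rad/s): [2.22, 2.22, 2.79, 2.79, 3.14, 3.14, 3.14].

### API

Orientations are given as a rotation vector (axis times angle).
In Python, from workcell import arm, command_gripper, optics gives the robot as it stands. The module is installed in compiled form; this text tells all that it offers. Calls block until the motion is done:
- arm.goto(position, orientation): joint-space move of the TCP to a pose.
- arm.move_straight(position, ori=None, v=0.15, contact_N=None): straight line of the TCP; ori=None keeps the orientation; v is the mean speed in m/s. With contact_N (N) it stops when the force on the tool has changed by that much, and returns True; else False.
- arm.movej(angles): joint-space move.
- command_gripper(opening, f_grip=None): finger opening in m; f_grip is the grip in N (None keeps the last); returns when the fingers have stopped.
- arm.sleep(seconds).
- arm.solve_ik(position, orientation): joint angles nearest the present ones, or None.
- optics.read_camera(name): name is "scene" or "top"; returns the picture (400x640x3 uint8, red, green, blue); there is no depth.
- optics.camera_params(name): a dict with "fx", "fy", "cx", "cy" (pixels), "R" (3x3) and "t" (3): a world point X has camera coordinates R X + t. Camera axes: x right, y down, z forward; pixel columns grow to the right and rows downward; lengths in m; the calibration is good to about 2 mm. A picture is of the moment at which its call begins. camera_params takes no time and is no camera call.
A pose or a line that the arm cannot do raises arm.Unreachable and nothing moves.
- arm.close_job(): hands the job in, once; it reports no verdict.
Trained networks look in the newest picture that a camera, given by its name, has taken for a name from the list of things; names that differ only in an ending like _2 or _b are one class to them, and where a whole thing is asked for, a point or a joint stands for the part that bears it (a point fixed in the world has none). Each returns a list of dicts, best first, with "p" (0 to 1); they miss things now and then, are a little off and sometimes report something else, mostly with a low value. They report only what shows in the picture. A call takes as long as a camera call. They do not tell look-alikes from the thing itself.
- optics.look_for(camera, target): "location" ([row, column] in pixels, amid what is visible of it).
- optics.masks_of(camera, target): "region" (400x640 bool, what is visible of it) and "location" ([row, column] in pixels, amid what is visible of it).
Readings, each from a call of its own:
- arm.get_t(): time.
- arm.get_q(): joint angles.
- arm.get_qvel(): joint speeds.
- arm.get_joint_torque(): joint torques, N m.
- arm.get_ee_pos(): TCP position.
- arm.get_tool_rot(): TCP orientation.
- arm.get_ft_force(): force on the tool from outside, world axes, zero at the start.
- arm.get_torque(): the same for the moment, N m.
- arm.get_grip_width(): finger opening in m.
Only numpy, scipy, OpenCV 4.12 (cv2) and the standard library are available. Lean on these libraries where they do the work, as an engineer would, in place of code of your own. Each camera call takes 0.05 s, during which the arm holds its last target.

### The job

One plate box sticks out of the freezer rack and the rack's locking rod is out. Push that box fully home, then take the red-handled rod from the orange tube block and thread it down through the eyes at the front of the rack (top tongue, two loose shelves, base) until its collar sits flat on the top, then let go. The shelves lie a little out of line sideways, so feel for each eye and bring the shelf across with the rod; never force the rod or a box, and leave everything else alone.

Things in the scene. Friction and masses are not known exactly. Their poses are not given: they have to be found in the camera images.
- rack: freezer rack of bright steel sheet, fixed on the bench, 145 mm deep (x), 106 wide (y), 112 high (a flat wire handle folded on top at the back reaches 118). Origin: on the bench, below the line of the eyes; z up, x out of the open front (roughly away from the robot). Three cells, 30 mm high, 100 wide, floors at z = 10, 44, 78 mm, reach from the front edge at x = -12 back to a stop at x = -140
- top_slot (a point): centre of the slot, 11 mm (x) by 21.5 mm (y), in the rack's top tongue, at its upper face, z = 112 mm; rack's axes. Four tongues, one above another, stand out at the middle of the rack's front, from x = -12 to +14 mm, 4 mm thick, 34 mm wide or less: top (fixed), upper shelf, lower shelf, base (fixed)
- upper_line (a point): nominal place of the upper shelf's eye (round, 10.5 mm) at its upper face: on the line of the eyes, z = 78 mm in the rack's frame, rack's axes. The shelf lies loose: it slides only sideways (rack's y), up to 6.5 mm either way, against about 2 N of friction. Its eye starts up to 6 mm off this point sideways; that is not measured
- lower_line (a point): the same for the lower shelf's eye (round, 10.5 mm): nominal place, z = 44 mm in the rack's frame; the shelf and its eye lie up to 6 mm off sideways, unmeasured, and slide sideways against about 2 N
- base_eye (a point): centre of the fixed round 10.5 mm eye in the base tongue, at its upper face, z = 10 mm in the rack's frame, exactly below the centre of the top slot
- box_top: plate box with a blue lid in the top cell, 128 (x) by 86 (y) by 26 mm, about 0.14 kg; origin at the centre of its underside, x towards the rack's front. Fully home it meets the back stop, its front face level with the rack's front edge (origin at x = -76 mm in the rack's frame). At the start either this box or box_mid stands 24 to 38 mm out
- box_mid: the same with a yellow lid, in the middle cell
- box_low: the same with a green lid, in the bottom cell; always home at the start
- rod: locking rod, about 80 g, upright in the orange block: steel shaft 8 mm in diameter and 108 long below a round collar (26 mm diameter, 4 thick), a flat red grip above it, 26 mm (rod's x) by 12 (rod's y) by 48 tall. Origin: centre of the collar's underside; z up. Seated, the collar lies on the top tongue (origin at z = 112 mm in the rack's frame); the grip may face any way
- rod_tip (a point): centre of the rod's foot, 108 mm below the collar's underside; the foot is bevelled from 6.4 mm to the full 8 mm diameter over 1.5 mm
- rod_grip (a point): centre of the red grip, 32 mm above the collar's underside; pinch it across its 12 mm (rod's y)
- block: orange tube block, fixed, 120 (x) by 62 (y) by 45 mm high, with low tube caps up to 53 mm high; origin at the centre of its underside
- block_hole (a point): mouth of the hole in which the rod stands, 9.5 mm wide and 38 mm deep, in the block's top face
- bottle: amber bottle with a blue cap, 62 mm across, 125 mm tall, loose bystander; origin at the centre of its underside
- tip_box: grey box with clear lid, 120 by 84 by 80 mm, loose bystander; origin at the centre of its underside
- pcr_plate: white plate with 96 wells, 128 by 86 by 16 mm, loose bystander lying on the bench; origin at the centre of its underside
There are look-alikes about, which are no part of the job. What is shaped like the box_top but grey or turquoise is not meant.

How it is judged:
On the way, in this order (a step that is already met when the one before it is completed fails the run):
1. the box that stood out is pushed home, so that all three boxes are home (x of each of box_top, box_mid, box_low in the frame of rack below -0.072 m and z of box_top in the frame of rack above 0.07 m and z of box_mid in the frame of rack above 0.036 m and z of box_low in the frame of rack above 0.002 m), for 0.2 s.
2. the rod's foot is through the slot of the top tongue (all of step 1 and z of rod_tip in the frame of rack below 0.104 m and x of rod_tip in the frame of rack between -0.006 and 0.006 m and y of rod_tip in the frame of rack between -0.009 and 0.009 m and angle between the z axis of rod and the z axis of rack, either way round below 0.12 rad), for 0.05 s.
3. the rod's foot is through the upper shelf's eye (all of step 1 and z of rod_tip in the frame of rack below 0.071 m and x of rod_tip in the frame of rack between -0.006 and 0.006 m and y of rod_tip in the frame of rack between -0.009 and 0.009 m and angle between the z axis of rod and the z axis of rack, either way round below 0.12 rad), for 0.05 s.
4. the rod's foot is through the lower shelf's eye (all of step 1 and z of rod_tip in the frame of rack below 0.037 m and x of rod_tip in the frame of rack between -0.006 and 0.006 m and y of rod_tip in the frame of rack between -0.009 and 0.009 m and angle between the z axis of rod and the z axis of rack, either way round below 0.12 rad), for 0.05 s.
At the end, for the whole second after the job is handed in: All three boxes home (front faces no more than 4 mm out of the rack's front edge) and the rod seated through all four eyes: its foot within 4 mm of the line of the eyes each way and no more than 3.5 mm above its seated depth, the rod parallel to the line within 0.06 rad, at rest and released (all of step 1 and z of rod_tip in the frame of rack below 0.0075 m and x of rod_tip in the frame of rack between -0.004 and 0.004 m and y of rod_tip in the frame of rack between -0.004 and 0.004 m and angle between the z axis of rod and the z axis of rack, either way round below 0.06 rad and linear speed of rod below 0.01 m/s and contact force between rod and the fingers below 0.05 N); the robot touches nothing.
It fails at once if the rod presses on the rack or its shelves with more than 35 N (contact force between rod and rack above 35 N).
It fails at once if a box is driven against the rack with more than 40 N (contact force between any of box_top, box_mid, box_low and rack above 40 N).
It fails at once if a bystander is moved more than 15 mm or tipped over (distance of any of bottle, tip_box, pcr_plate from where it was at the start of the episode above 0.015 m or angle between bottle's own z axis and vertical above 0.3 rad).
It also fails if it takes over 72 s, if anything falls off the work surface, if the arm or the gripper's body presses on something with over 40 N, if the wrist force passes 120 N, or if a joint passes its speed limit or range.

## Working session

There is one attempt and no reset: what is moved stays moved. The work goes in short steps, each a Python script; the robot and the scene stay as the last script left them, time stands still between calls to the robot, and variables do not carry over. Pictures are saved under pics/ and viewed, and the job is handed in when it is done.

```bash
ls; mkdir -p pics; python3 - <<'E'
from workcell import arm, command_gripper, optics
import cv2
for n in ["scene","top"]:
    im=optics.read_camera(n); cv2.imwrite(f"pics/{n}0.png",im[:,:,::-1])
    p=optics.camera_params(n); print(n,p)
print(arm.get_t(),arm.get_ee_pos(),arm.get_tool_rot())
E
```

```text
pics
scene {'fx': 470.71994891162035, 'fy': 470.71994891162035, 'cx': 318.3012068213545, 'cy': 198.67201482598415, 'R': array([[ 0.05010782,  0.9987265 ,  0.0058814 ],
       [ 0.61027654, -0.02595601, -0.79176311],
       [-0.79060214,  0.0432628 , -0.61079995]]), 't': array([ 0.04212241, -0.21180339,  1.60813465])}
top {'fx': 477.00760940913995, 'fy': 477.00760940913995, 'cx': 324.9152799244651, 'cy': 195.36218457525828, 'R': array([[-1.75873133e-04, -9.99960642e-01, -8.87034377e-03],
       [-9.82174224e-01,  1.84011441e-03, -1.87963846e-01],
       [ 1.87972771e-01,  8.67916522e-03, -9.82135892e-01]]), 't': array([-0.03973838,  0.50275981,  1.22095171])}
0.1 [0.15051311 0.63193015 0.24152702] [-3.66474399e-01 -3.12006843e+00  2.21287628e-03]
```

View pics/scene0.png

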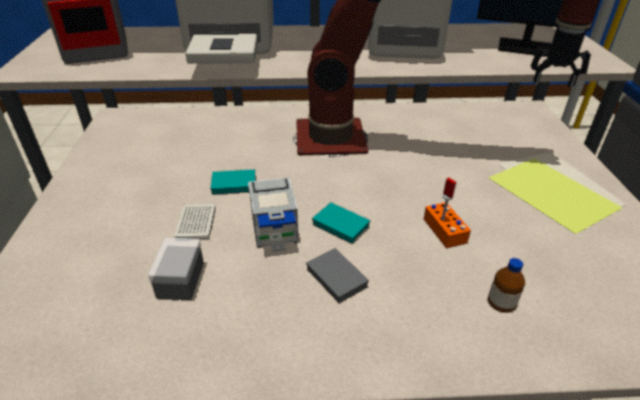

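View pics/top0.png

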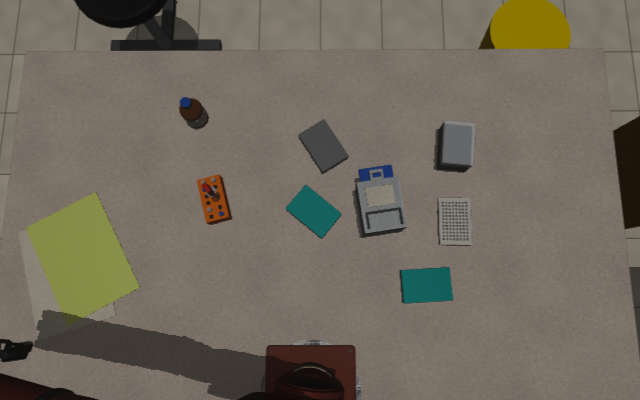

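```bash
cat > h.py <<'E'
import numpy as np, cv2
from workcell import arm, command_gripper, optics
from scipy.spatial.transform import Rotation as Ro
P={n:optics.camera_params(n) for n in("scene","top")}
def proj(n,X):
    p=P[n]; c=np.atleast_2d(X)@p["R"].T+p["t"]
    return np.c_[p["fx"]*c[:,0]/c[:,2]+p["cx"],p["fy"]*c[:,1]/c[:,2]+p["cy"]]  # u,v
def atz(n,u,v,z):
    p=P[n]; d=p["R"].T@np.array([(u-p["cx"])/p["fx"],(v-p["cy"])/p["fy"],1]); o=-p["R"].T@p["t"]
    return o+d*(z-o[2])/d[2]
def crop(im,u0,u1,v0,v1,s,name):
    cv2.imwrite(name,cv2.resize(im[v0:v1,u0:u1],None,fx=s,fy=s,interpolation=cv2.INTER_CUBIC)[:,:,::-1])
E
python3 - <<'E'
from h import *
s=cv2.imread("pics/scene0.png")[:,:,::-1]; t=cv2.imread("pics/top0.png")[:,:,::-1]
a=cv2.resize(t[155:245,340:420],None,fx=6.5,fy=6.5,interpolation=cv2.INTER_CUBIC)
cv2.imwrite("pics/c1.png",a[:,:,::-1])
crop(s,230,320,165,265,6,"pics/c2.png")
crop(t,190,250,165,235,8,"pics/c3.png")
crop(s,410,480,170,250,7,"pics/c4.png")
for n in("scene","top"):
  for k in ["rack","top_slot","box_top","box_mid","rod","rod_grip","rod_tip","block","block_hole","bottle","tip_box","pcr_plate"]:
    print(n,k,[(np.round(d["location"],1).tolist(),round(d["p"],2)) for d in optics.look_for(n,k)[:3]])
print(arm.get_t())
E
```

```text
scene rack [([205.3, 273.4], 0.56)]
scene top_slot [([203.3, 269.3], 0.97), ([190.2, 446.8], 0.69)]
scene box_top [([225.0, 279.3], 0.93), ([276.8, 335.9], 0.86), ([223.3, 337.8], 0.73)]
scene box_mid [([286.3, 511.1], 0.25)]
scene rod [([190.7, 447.8], 0.54)]
scene rod_grip [([195.6, 447.4], 0.87)]
scene rod_tip [([192.5, 447.5], 0.52), ([203.7, 271.5], 0.4)]
scene block [([226.7, 448.4], 0.55)]
scene block_hole [([224.4, 447.1], 0.68)]
scene bottle [([289.3, 508.8], 0.61)]
scene tip_box [([267.9, 178.1], 0.75), ([224.4, 280.5], 0.55)]
scene pcr_plate [([229.0, 290.5], 0.67), ([219.6, 194.1], 0.65)]
top rack [([204.2, 376.7], 0.96), ([192.2, 207.3], 0.17)]
top top_slot [([205.2, 378.3], 0.8)]
top box_top [([144.0, 324.5], 0.97), ([284.7, 425.0], 0.96), ([212.7, 314.4], 0.94)]
top box_mid [([191.8, 209.1], 0.54)]
top rod [([193.1, 210.5], 0.7)]
top rod_grip [([191.0, 208.6], 0.64)]
top rod_tip [([190.8, 209.0], 0.66)]
top block [([203.4, 212.1], 0.79)]
top block_hole [([202.8, 214.7], 0.91)]
top bottle [([109.5, 191.4], 0.61)]
top tip_box [([203.1, 379.5], 0.74), ([142.3, 454.9], 0.65)]
top pcr_plate [([219.0, 452.1], 0.81)]
1.3
```

View pics/c1.png

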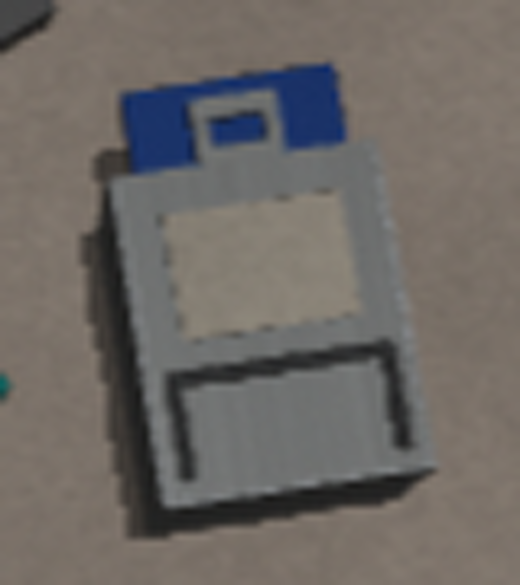

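View pics/c2.png

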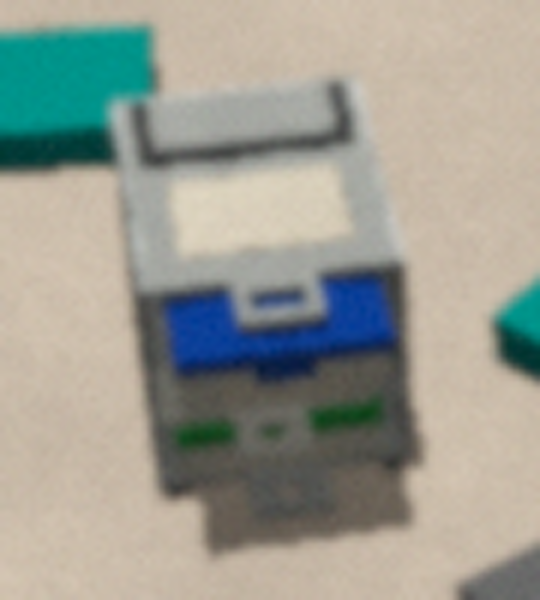

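View pics/c3.png

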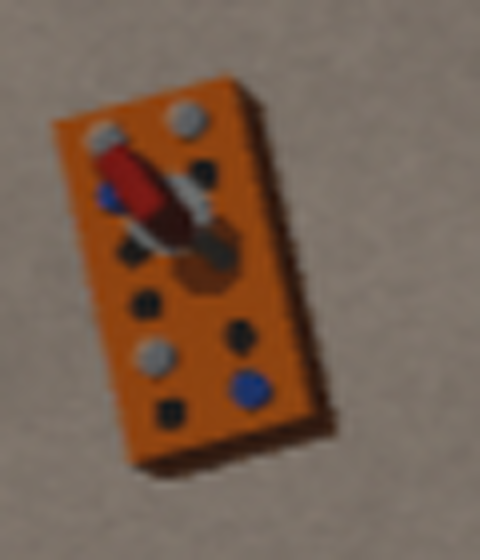

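View pics/c4.png

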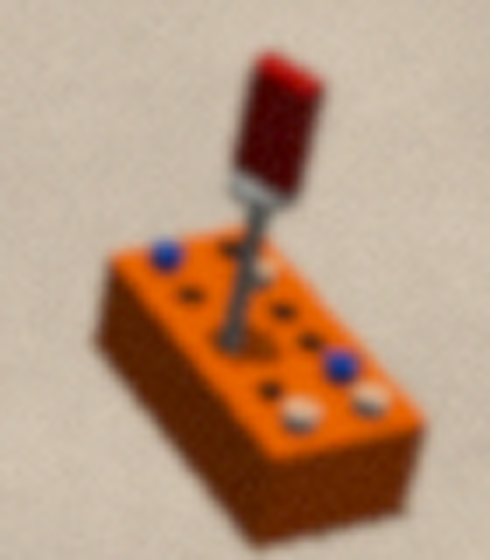

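```bash
cat > fit.py <<'E'
from h import *
from scipy.optimize import least_squares
# rack
H=.112
top=np.array([[357.2,182.7],[397.7,177.3],[406.6,227.3],[365.4,233.2],[376.9,174.7]])
sc=np.array([[252.5,213.7],[296.7,208.7],[248.7,182.5],[288.7,178.3]])
def model(q):
    x,y,a,bk=q[:4]; R=np.array([[np.cos(a),-np.sin(a)],[np.sin(a),np.cos(a)]])
    f=lambda X,Y:np.r_[R@[X,Y]+[x,y],H]
    # top image: up=+x, left=+y
    T=[f(-.012,.053),f(-.012,-.053),f(bk,-.053),f(bk,.053),f(0,0)]
    S=[f(-.012,-.053),f(-.012,.053),f(bk,-.053),f(bk,.053)]
    return np.array(T),np.array(S)
def res(q,wt=1,ws=1):
    T,S=model(q); return np.r_[wt*(proj("top",T)-top).ravel(),ws*(proj("scene",S)-sc).ravel()]
p0=atz("top",376.9,174.7,H)
for w in((1,1),(1,0),(0,1)):
    r=least_squares(res,[p0[0],p0[1],.1,-.15],args=w); print(w,r.x.round(4),np.degrees(r.x[2]).round(2)); print(r.fun.reshape(-1,2).round(1).tolist())
print(p0, atz("scene",275.8,214.7,H))
# red
for n in("top","scene"):
    im=cv2.imread(f"pics/{n}0.png")[:,:,::-1].astype(int)
    m=((im[:,:,0]>2.2*im[:,:,1])&(im[:,:,0]>2.0*im[:,:,2])&(im[:,:,0]>50)&(im[:,:,1]<50)).astype(np.uint8)
    c,l,s,ce=cv2.connectedComponentsWithStats(m)
    print(n,[(s[i].tolist(),ce[i].round(1).tolist()) for i in range(1,c) if s[i][4]>15])
E
python3 fit.py
```

```text
(1, 1) [ 0.543  -0.1719  0.1402 -0.1413] 8.03
[[-0.6, -0.3], [0.2, -0.7], [0.1, -0.5], [-0.9, -0.4], [-0.4, 0.2], [-0.7, -0.5], [-0.2, -0.7], [-0.9, -0.9], [0.2, -1.0]]
(1, 0) [ 0.5423 -0.1726  0.1405 -0.1418] 8.05
[[-0.3, -0.1], [0.5, -0.5], [0.4, -0.0], [-0.5, 0.1], [-0.1, 0.5], [-0.0, -0.0], [-0.0, -0.0], [-0.0, -0.0], [-0.0, -0.0]]
(0, 1) [ 0.5452 -0.1708  0.1419 -0.1395] 8.13
[[-0.0, -0.0], [-0.0, -0.0], [-0.0, -0.0], [-0.0, -0.0], [-0.0, -0.0], [-0.3, 0.1], [0.3, -0.1], [-0.6, 0.0], [0.6, -0.1]]
[ 0.5435623  -0.17287846  0.112     ] [ 0.54653929 -0.16972786  0.112     ]
top [([202, 183, 9, 10, 54], [206.2, 187.2]), ([310, 392, 18, 7, 61], [318.6, 395.3])]
scene [([47, 0, 73, 50, 1802], [84.2, 25.4]), ([333, 0, 14, 14, 73], [339.0, 5.1]), ([313, 49, 27, 11, 100], [323.4, 51.9]), ([326, 97, 9, 4, 17], [330.1, 98.1]), ([298, 120, 68, 34, 791], [321.3, 142.8]), ([353, 120, 8, 12, 59], [356.7, 125.2]), ([444, 179, 11, 18, 130], [449.2, 187.3]), ([425, 210, 44, 37, 465], [445.1, 232.3])]
```

```bash
cat > fit2.py <<'E'
from h import *
from fit import *
top-=.42; sc-=.42
for w in((1,1),(1,0),(0,1)):
    r=least_squares(res,[p0[0],p0[1],.1,-.15],args=w); print(w,r.x.round(4),np.degrees(r.x[2]).round(2)); print(r.fun.reshape(-1,2).round(1).tolist())
from scipy.optimize import minimize, differential_evolution
W={"top":(195,225,175,205),"scene":(435,465,170,210)}
M={}
for n,(u0,u1,v0,v1) in W.items():
    im=cv2.imread(f"pics/{n}0.png")[v0:v1,u0:u1,::-1].astype(float)
    red=((im[:,:,0]>1.9*im[:,:,1])&(im[:,:,0]>1.6*im[:,:,2])&(im[:,:,1]<60))
    # orange excluded by G
    M[n]=red.astype(float)
    print(n); print("\n".join("".join("#" if x else "." for x in r) for r in red))
S=8
def grip(q):
    x,y,a,tx,ty=q
    c=np.array([x,y,.147]); v=[]
    for i in(-1,1):
        for j in(-1,1):
            for k in(-1,1):
                p=np.array([np.cos(a)*i*.013-np.sin(a)*j*.006,np.sin(a)*i*.013+np.cos(a)*j*.006,k*.024])
                v.append(c+p+np.array([tx,ty,0])*p[2])
    return np.array(v)
def cov(n,X):
    u0,u1,v0,v1=W[n]; uv=(proj(n,X)+.5-[u0,v0])*S-.5
    h=cv2.convexHull(uv.astype(np.float32)).astype(np.float64)
    m=np.zeros(((v1-v0)*S,(u1-u0)*S),np.uint8)
    cv2.fillConvexPoly(m,np.round(h*16).astype(np.int32),255,shift=4)
    return cv2.resize(m,None,fx=1/S,fy=1/S,interpolation=cv2.INTER_AREA)/255.
def cost(q): return sum(((cov(n,grip(q))-M[n])**2).sum() for n in W)+50*(q[3]**2+q[4]**2)/.04**2*0.02
g=atz("top",207,189,.147); print(g)
d=differential_evolution(cost,[(g[0]-.02,g[0]+.02),(g[1]-.02,g[1]+.02),(0,np.pi),(-.06,.06),(-.06,.06)],seed=1,maxiter=80,popsize=12)
print(d.x.round(4),np.degrees(d.x[2]),d.fun)
for n in W: 
    WW=W; 
    def c1(q,n=n): return ((cov(n,grip([q[0],q[1],q[2],d.x[3],d.x[4]]))-M[n])**2).sum()
    e=differential_evolution(c1,[(g[0]-.02,g[0]+.02),(g[1]-.02,g[1]+.02),(0,np.pi)],seed=1,maxiter=60); print(n,e.x.round(4),np.degrees(e.x[2]),e.fun)
E
python3 fit2.py | tail -n +12
```

```text
(1, 0) [ 0.5434 -0.1716  0.1406 -0.1419] 8.05
[[-0.3, -0.0], [0.5, -0.5], [0.4, -0.0], [-0.5, 0.1], [-0.1, 0.5], [-0.0, 0.0], [0.0, -0.0], [-0.0, -0.0], [0.0, -0.0]]
(0, 1) [ 0.5436 -0.1718  0.1424 -0.1398] 8.16
[[-0.0, -0.0], [0.0, -0.0], [0.0, -0.0], [-0.0, -0.0], [-0.0, 0.0], [-0.3, 0.1], [0.2, -0.1], [-0.5, 0.0], [0.6, -0.1]]
top
..............................
........................#.....
........................#.....
........................##....
.....................#...#....
.....................#...#....
.........................##...
...........#.....#.......###..
.........###.............##...
.......#######............#...
......#########...#...#...##..
......#########.......#...###.
.......########.......#...##..
.........#######......#....#..
..........######...........##.
..........#######..........##.
...........#######.........##.
............#######...##....#.
..............#####...###...#.
..........#.....###....###..##
.........#..............##..##
.........#...............#...#
.........#...#..####.....#...#
...........##...#####....#...#
................####
[... 954 characters left out ...]
......####.............
..............###.............
..............................
..............................
..............................
..............................
..............................
..............................
..............................
..............................
.......#......................
.......##.....................
..............................
..............................
..............................
[0.50014416 0.24878095 0.147     ]
[ 0.5001  0.2477  0.0374 -0.0097 -0.0354] 2.144628665914628 200.60510485019697
top [0.5007 0.2466 0.7182] 41.14812695161766 122.1762091503268
scene [0.5045 0.2461 3.1163] 178.55230905006903 39.92387543252595
```

```bash
python3 - <<'E'
s=open("fit2.py").read()
s=s.replace("    M[n]=red.astype(float)","    l=cv2.connectedComponents(red.astype(np.uint8),connectivity=4)[1]; red=l==(l[11,10] if n=='top' else l[15,15]); M[n]=red.astype(float)")
s+='''
for n in W:
    im=cv2.imread(f"pics/{n}0.png"); u0,u1,v0,v1=W[n]; s=10
    c=cv2.resize(im[v0:v1,u0:u1],None,fx=s,fy=s,interpolation=cv2.INTER_CUBIC)
    for k,X in enumerate(grip(d.x)):
        uv=(proj(n,X)[0]-[u0,v0]+.5)*s-.5; cv2.circle(c,tuple(uv.astype(int)),3,(0,255,0),-1)
    cv2.imwrite(f"pics/g_{n}.png",c)
a,b=cv2.imread("pics/g_top.png"),cv2.imread("pics/g_scene.png"); a=cv2.copyMakeBorder(a,0,b.shape[0]-a.shape[0],0,0,0)
cv2.imwrite("pics/g.png",np.hstack([a,b]))
'''
open("fit2.py","w").write(s)
E
python3 fit2.py | tail -n 5
```

```text
..............................
[0.50014416 0.24878095 0.147     ]
[ 0.5021  0.247   0.0455  0.0034 -0.0436] 2.606986716895238 93.87270980553596
top [0.5003 0.2468 0.7362] 42.18229295510795 16.703467896962707
scene [0.503  0.2467 3.1086] 178.1070568223739 36.07678585159554
```

View pics/g.png

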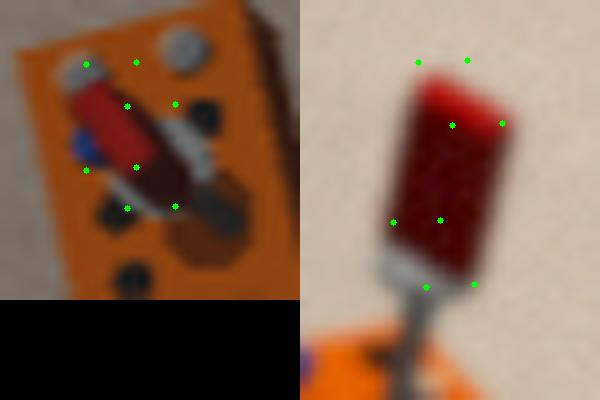

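```bash
python3 - <<'E'
s=open("fit2.py").read()
s=s.replace("x,y,a,tx,ty=q\n    c=np.array([x,y,.147])","x,y,a,tx,ty,zz=q\n    c=np.array([x,y,.147+zz])")
s=s.replace("(0,np.pi),(-.06,.06),(-.06,.06)]","(.4,1.1),(-.06,.06),(-.06,.06),(-.012,.012)]").replace("d.x[4]]","d.x[4],d.x[5]]")
s=s.replace("(0,np.pi)]","(.4,1.1)]")
open("fit2.py","w").write(s)
E
python3 fit2.py | tail -n 3
```

```text
[ 0.5021  0.2486  0.5015  0.0203 -0.0599 -0.0053] 28.732055055060087 99.3662135150498
top [0.5016 0.2489 0.7888] 45.19601324249029 17.28309111880046
scene [0.4908 0.2495 0.4044] 23.172236214859034 64.74803537101116
```

View pics/g.png

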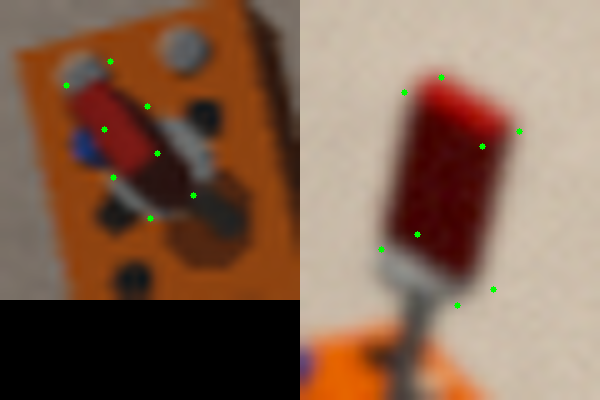

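```bash
cat >> fit2.py <<'E'
print("DBG")
for q in ([.5003,.2468,.737,0,0,0],[.5003,.2468,.737,0,0.03,0]):
    print(q,cost(q),[((cov(n,grip(q))-M[n])**2).sum() for n in W])
    for n in W:
        c=cov(n,grip(q)); print(n); print("\n".join("".join("#" if (x>.5 and y) else "m" if y else "c" if x>.5 else "." for x,y in zip(r,t)) for r,t in zip(c,M[n])))
E
python3 fit2.py | sed -n '/DBG/,$p' | head -80
```

```text
DBG
[0.5003, 0.2468, 0.737, 0, 0, 0] 109.51400230680508 [np.float64(20.481753171856976), np.float64(89.0322491349481)]
top
..............................
..............................
..............................
..............................
..............................
..............................
..............................
........cc.m..................
.......cc##m..................
......c######m................
......########m...............
......m########...............
.......########c..............
........c#######..............
.........c######c.............
..........#######c............
...........#######c...........
............#######c..........
.............c#####cc.........
..............cc###c..........
...............cccc...........
..............................
..............................
..............................
..............................
..............................
..............................
..............................
..............................
..............................
scene
..............................
..........
[... 744 characters left out ...]
ccc####cc...........
............cc###c............
..............ccc.............
..............................
..............................
..............................
..............................
..............................
..............................
..............................
..............................
..............................
..............................
..............................
..............................
[0.5003, 0.2468, 0.737, 0, 0.03, 0] 115.07144271434063 [np.float64(23.92404459823145), np.float64(90.58489811610919)]
top
..............................
..............................
..............................
..............................
```

```bash
cat >> h.py <<'E'
RK=np.array([.5435,-.1717]); YAW=.1408
def rk(x,y,z):
    c,s=np.cos(YAW),np.sin(YAW); return np.array([RK[0]+c*x-s*y,RK[1]+s*x+c*y,z])
def torack(p):
    c,s=np.cos(YAW),np.sin(YAW); d=np.array(p[:2])-RK; return np.array([c*d[0]+s*d[1],-s*d[0]+c*d[1],p[2]])
def down(yj):  # tool down, jaw (tool y) along angle yj
    y=np.array([np.cos(yj),np.sin(yj),0]); z=np.array([0,0,-1.]); x=np.cross(y,z)
    return Ro.from_matrix(np.c_[x,y,z]).as_rotvec()
E
python3 - <<'E'
from h import *
print(Ro.from_rotvec(arm.get_tool_rot()).as_matrix().round(2))
for nm,p,a in (("push",rk(.06,0,.25),YAW+np.pi/2),("push",rk(.06,0,.095),YAW+np.pi/2),("push",rk(-.004,0,.095),YAW+np.pi/2),("rod",[.5003,.2468,.139],.74+np.pi/2),("rod",[.5003,.2468,.29],.74+np.pi/2)):
    for k in (0,np.pi):
        q=arm.solve_ik(p,down(a+k)); print(nm,np.round(p,3),k,None if q is None else np.round(q,2))
q=np.array([.5,.247])
E
```

```text
[[-0.97  0.23 -0.  ]
 [ 0.23  0.97 -0.  ]
 [ 0.   -0.   -1.  ]]
push [ 0.603 -0.163  0.25 ] 0 [-0.6   0.43  1.07  1.56 -0.38  1.38  2.22]
push [ 0.603 -0.163  0.25 ] 3.141592653589793 [-0.62  0.45  1.11  1.56 -0.41  1.39 -0.9 ]
push [ 0.603 -0.163  0.095] 0 [-0.44  0.52  0.84  1.73 -0.42  1.09  2.24]
push [ 0.603 -0.163  0.095] 3.141592653589793 [-0.44  0.51  0.83  1.73 -0.42  1.09 -0.9 ]
push [ 0.54  -0.172  0.095] 0 [-0.65  0.51  1.12  1.88 -0.52  1.09  2.39]
push [ 0.54  -0.172  0.095] 3.141592653589793 [-0.58  0.45  1.01  1.88 -0.43  1.06 -0.83]
rod [0.5   0.247 0.139] 0 [-0.8   0.23  0.3   1.83 -0.08  1.09  1.84]
rod [0.5   0.247 0.139] 3.141592653589793 [-1.02  0.25  0.56  1.84 -0.15  1.09 -1.24]
rod [0.5   0.247 0.29 ] 0 [-0.85  0.12  0.35  1.64 -0.04  1.39  1.81]
rod [0.5   0.247 0.29 ] 3.141592653589793 [-1.05  0.13  0.57  1.64 -0.07  1.39 -1.3 ]
```

```bash
python3 - <<'E'
from h import *
q=arm.get_q(); 
arm.movej([0.25,0.30,0.02,1.45,0.0,1.37,-1.1])
print(arm.get_t(),arm.get_ee_pos())
a=YAW+np.pi/2
for p in (rk(.06,0,.25),rk(.06,0,.095),rk(-.004,0,.095),rk(0,0,.27),rk(0,0,.139)):
    for k in (0,np.pi):
        s=arm.solve_ik(p,down(a+k)); print(np.round(p,3),k,None if s is None else np.round(s,2))
E
```

```text
4.6667 [ 0.61106003 -0.21333553  0.27103135]
[ 0.603 -0.163  0.25 ] 0 [ 0.51  0.31 -0.4   1.5   0.12  1.36  1.81]
[ 0.603 -0.163  0.25 ] 3.141592653589793 [ 0.19  0.28  0.    1.52 -0.    1.34 -1.24]
[ 0.603 -0.163  0.095] 0 [ 0.53  0.43 -0.43  1.68  0.2   1.08  1.76]
[ 0.603 -0.163  0.095] 3.141592653589793 [ 0.2   0.4  -0.    1.69  0.    1.05 -1.24]
[ 0.54  -0.172  0.095] 0 [ 0.56  0.32 -0.39  1.82  0.14  1.03  1.83]
[ 0.54  -0.172  0.095] 3.141592653589793 [ 0.23  0.29  0.    1.84 -0.    1.01 -1.2 ]
[ 0.544 -0.172  0.27 ] 0 [ 0.53  0.18 -0.34  1.61  0.06  1.36  1.89]
[ 0.544 -0.172  0.27 ] 3.141592653589793 [ 0.22  0.16  0.01  1.62 -0.    1.36 -1.2 ]
[ 0.544 -0.172  0.139] 0 [ 0.55  0.28 -0.38  1.77  0.11  1.11  1.85]
[ 0.544 -0.172  0.139] 3.141592653589793 [ 0.23  0.25  0.    1.79 -0.    1.1  -1.2 ]
```

```bash
python3 - <<'E'
from h import *
o=down(YAW+np.pi/2+np.pi)
arm.goto(rk(.065,0,.2),o)
command_gripper(.05)
arm.move_straight(rk(.065,0,.096),v=.15)
print(arm.get_t(),torack(arm.get_ee_pos()),arm.get_grip_width())
im=optics.read_camera("scene"); crop(im,230,330,130,260,5,"pics/p1s.png")
im=optics.read_camera("top"); crop(im,330,430,130,245,5,"pics/p1t.png")
E
```

```text
6.3917 [ 0.06564331 -0.00025764  0.09701451] 0.0500267952725453
```

View pics/p1s.png

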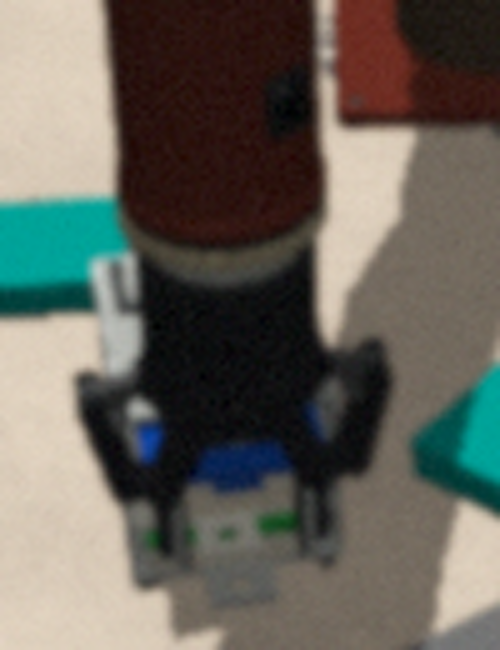

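View pics/p1t.png

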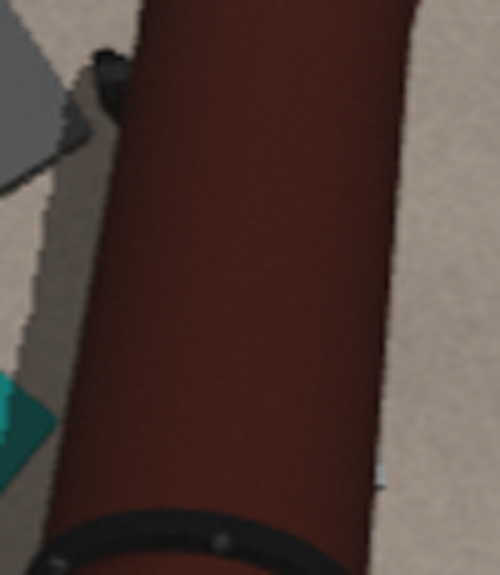

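```bash
python3 - <<'E'
from h import *
f0=arm.get_ft_force()
r=arm.move_straight(rk(.03,0,.096),v=.06,contact_N=8)
print(r,torack(arm.get_ee_pos()),arm.get_ft_force()-f0)
r=arm.move_straight(rk(-.004,0,.096),v=.025,contact_N=8)
print(r,torack(arm.get_ee_pos()),arm.get_ft_force()-f0,arm.get_t())
im=optics.read_camera("scene"); crop(im,230,330,130,260,5,"pics/p2s.png")
E
```

```text
False [3.00984946e-02 2.96738818e-05 9.61558441e-02] [-0.05756419 -0.86893918  0.21453868]
True [0.00103289 0.00015904 0.09625331] [ 2.12648849 -1.09844486  1.42571121] 8.3083
```

View pics/p2s.png

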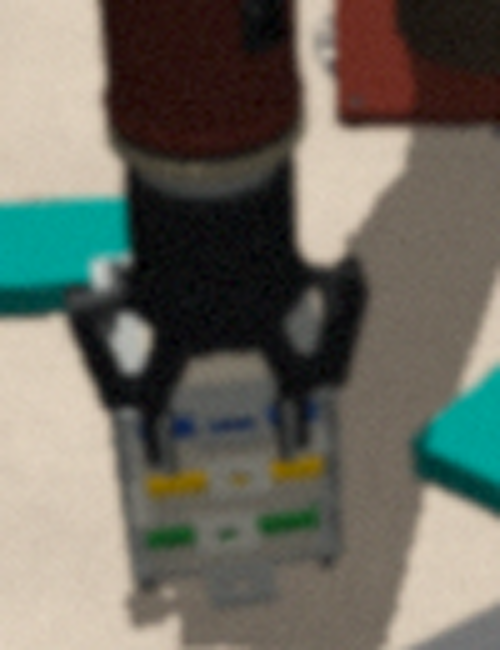

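```bash
python3 - <<'E'
from h import *
r=arm.move_straight(rk(-.004,0,.096),v=.02,contact_N=10)
print(r,torack(arm.get_ee_pos()),arm.get_ft_force(),arm.get_t())
arm.move_straight(rk(.03,0,.096),v=.15)
arm.move_straight(rk(.05,0,.26),v=.3)
c=arm.get_q(); c[0]-=.7; 
arm.movej(c)
print(arm.get_t(),arm.get_ee_pos())
for n,w in (("scene",(230,320,165,265)),("top",(340,420,155,245))):
    im=optics.read_camera(n); cv2.imwrite(f"pics/{n}3.png",im[:,:,::-1]); crop(im,*w,6,f"pics/q_{n}.png")
E
```

```text
True [0.00097578 0.00047281 0.09635855] [2.22251876 0.57607347 1.46826874] 8.5667
11.1667 [0.56003981 0.25353847 0.2597537 ]
```

View pics/q_scene.png

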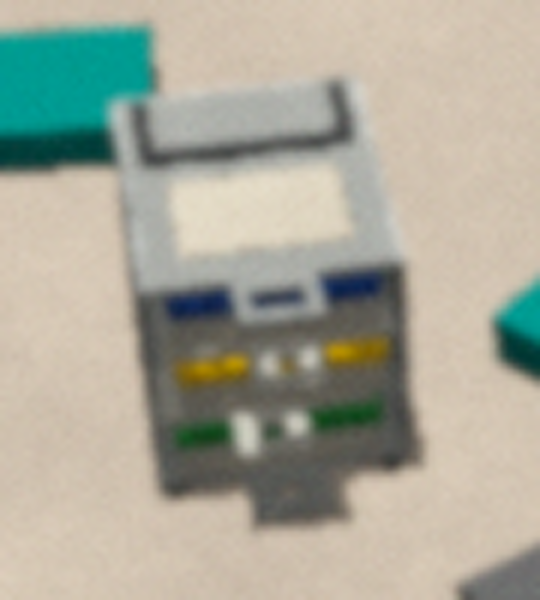

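View pics/q_top.png

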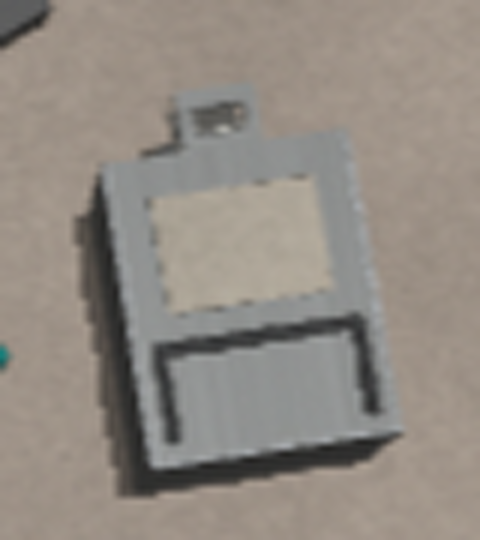

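```bash
python3 - <<'E'
from h import *
print(atz("top",376.1,174.1,.112), atz("top",376.5,174.3,.112))
g=[.501,.247]; o=down(.75+np.pi/2+np.pi)
arm.goto([*g,.24],o)
im=optics.read_camera("scene"); crop(im,400,500,130,250,5,"pics/r1.png")
r=arm.move_straight([*g,.140],v=.12,contact_N=8)
print(r,arm.get_ee_pos(),arm.get_q().round(2),arm.get_t())
im=optics.read_camera("scene"); crop(im,400,500,130,250,5,"pics/r2.png")
E
```

```text
[ 0.54513192 -0.17088013  0.112     ] [ 0.54460785 -0.17188477  0.112     ]
False [0.50155192 0.24725475 0.14077144] [-0.53  0.23 -0.01  1.81  0.    1.1  -1.36] 12.6583
```

View pics/r2.png

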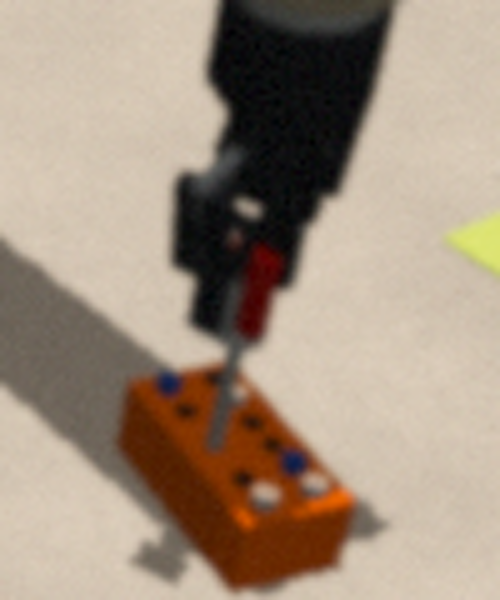

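```bash
python3 - <<'E'
from h import *
command_gripper(.0,20)
print(arm.get_grip_width(),arm.get_ft_force(),arm.get_torque(),arm.get_t())
im=optics.read_camera("scene"); crop(im,400,500,130,250,5,"pics/r3.png")
E
```

```text
0.012075027160670805 [-1.78844497  0.63590204  4.01368025] [0.3986916  0.52826273 0.04458738] 13.125
```

View pics/r3.png

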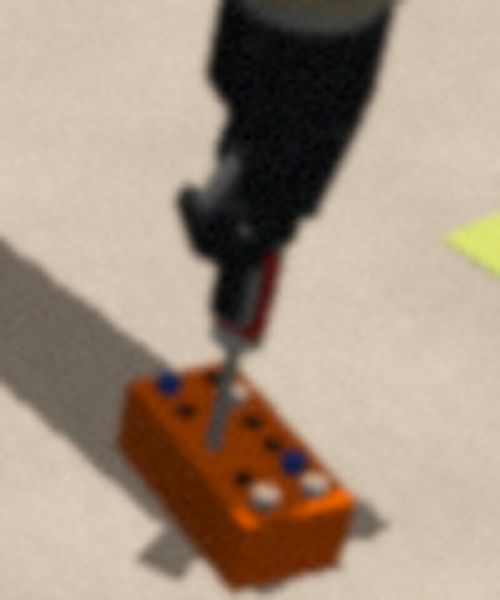

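```bash
python3 - <<'E'
from h import *
command_gripper(.0,70)
p=arm.get_ee_pos(); print(p,arm.get_grip_width())
arm.move_straight([p[0],p[1],.17],v=.05); print(arm.get_ft_force())
arm.move_straight([p[0],p[1],.30],v=.15)
o=down(YAW+np.pi/2+np.pi)
q=arm.solve_ik(rk(0,0,.30),o); print(q.round(2))
arm.movej(q); arm.sleep(.2)
print(arm.get_grip_width(),arm.get_ft_force(),arm.get_t(),torack(arm.get_ee_pos()))
im=optics.read_camera("scene"); cv2.imwrite("pics/s4.png",im[:,:,::-1]);crop(im,230,330,110,250,5,"pics/s4c.png")
im=optics.read_camera("top"); cv2.imwrite("pics/t4.png",im[:,:,::-1]);crop(im,340,420,130,230,6,"pics/t4c.png")
E
```

```text
[0.50099474 0.24750879 0.14044011] 0.011191660771685659
[-1.42644794  1.77354305 -0.61152434]
[-0.12  0.14  0.4   1.59 -0.06  1.41 -1.15]
0.01132675572774955 [-0.09068594 -1.44923828 -0.25428979] 16.9167 [0.00053621 0.00109657 0.29995614]
```

View pics/s4c.png

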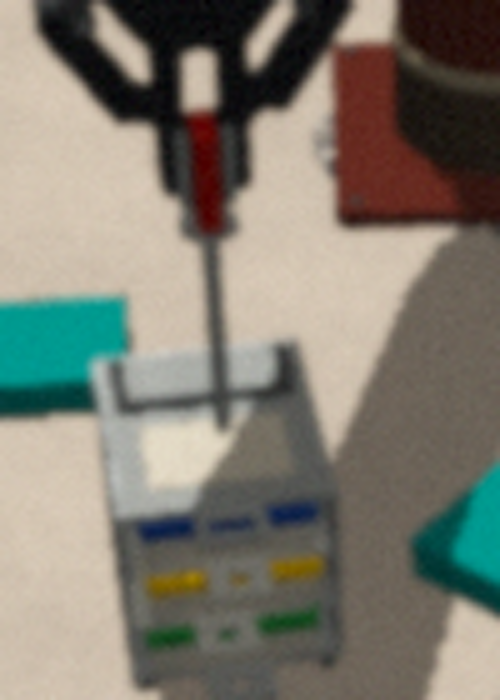

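View pics/t4c.png

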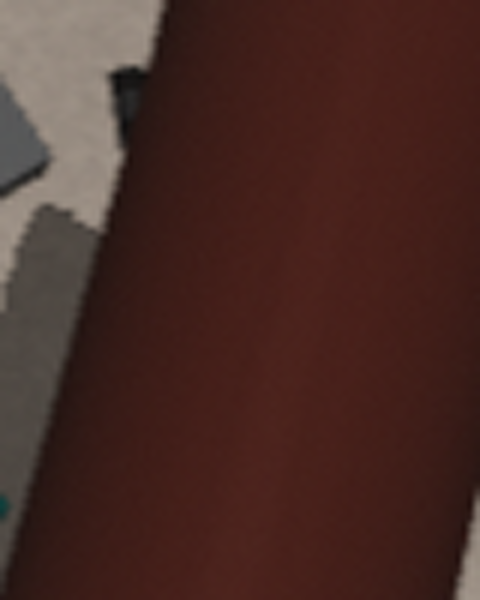

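```bash
python3 - <<'E'
from h import *
t=.30-.1338
for x in(-.004,0,.004):
    print(x,proj("scene",np.array([rk(x,.001,t),rk(x,.001,t+.108)])).round(1).tolist())
print(proj("scene",rk(0,.001+.004,t)))
# refine shaft centre per row
im=cv2.imread("pics/s4.png").astype(float).mean(2)
print("rows")
for v in range(158,200,2): 
    r=im[v,264:286]; print(v,r.astype(int).tolist())
E
```

```text
-0.004 [[274.0, 194.4], [271.4, 154.1]]
0 [[274.2, 195.4], [271.6, 155.1]]
0.004 [[274.4, 196.5], [271.8, 156.1]]
[[275.97394835 195.23741884]]
rows
158 [191, 186, 173, 161, 142, 117, 95, 78, 76, 97, 133, 158, 172, 184, 189, 192, 192, 192, 193, 192, 194, 192]
160 [193, 191, 190, 191, 188, 167, 126, 88, 80, 113, 153, 180, 189, 189, 191, 193, 196, 193, 195, 194, 191, 194]
162 [192, 190, 190, 193, 187, 175, 136, 90, 79, 104, 148, 180, 192, 193, 195, 193, 192, 198, 195, 196, 196, 196]
164 [192, 191, 193, 194, 192, 176, 145, 99, 80, 106, 151, 182, 192, 194, 196, 197, 196, 195, 200, 198, 197, 199]
166 [192, 194, 192, 195, 191, 184, 159, 110, 78, 97, 143, 180, 195, 197, 196, 198, 200, 196, 198, 198, 200, 196]
168 [193, 192, 192, 189, 191, 183, 161, 115, 82, 91, 134, 177, 193, 193, 197, 195, 193, 193, 194, 198, 196, 200]
170 [189, 187, 189, 189, 191, 188, 168, 119, 83, 88, 132, 175, 192, 193, 193, 192, 191, 194, 195, 193, 193, 196]
172 [189, 190, 192, 191, 192, 187, 168, 128, 85, 88, 125, 168, 190, 195, 195, 193, 196, 193, 196, 194, 194, 194]
174 [193, 191, 192, 192, 190, 186, 170, 125, 85, 
[... 687 characters left out ...]
2, 142, 160, 160, 157, 155, 155, 152, 130, 95, 65]
188 [153, 150, 144, 139, 138, 133, 125, 109, 87, 71, 69, 79, 92, 95, 95, 90, 79, 67, 62, 57, 51, 53]
190 [83, 78, 75, 75, 79, 80, 92, 91, 80, 65, 72, 84, 112, 133, 138, 129, 111, 89, 77, 79, 78, 82]
192 [145, 142, 147, 142, 146, 153, 164, 159, 138, 93, 76, 97, 135, 161, 165, 147, 119, 99, 94, 96, 97, 92]
194 [187, 186, 181, 183, 191, 197, 200, 194, 170, 119, 87, 112, 149, 161, 147, 124, 111, 107, 111, 109, 109, 107]
196 [212, 211, 211, 211, 210, 214, 209, 209, 197, 171, 152, 159, 162, 139, 112, 111, 107, 109, 109, 108, 110, 107]
198 [212, 214, 210, 210, 211, 213, 213, 212, 209, 208, 203, 186, 155, 121, 109, 107, 108, 107, 106, 107, 106, 110]
```

```bash
python3 - <<'E'
from h import *
for z,n in((.112,"slot"),(.078,"up"),(.044,"low"),(.01,"base")):
    print(n,proj("scene",np.array([rk(.0015,y,z) for y in(-.006,0,.006)])).round(1).tolist())
im=cv2.imread("pics/s4.png"); c=cv2.resize(im[205:250,250:305],None,fx=12,fy=12,interpolation=cv2.INTER_CUBIC)
for z in (.112,.078,.044,.01):
    for y in (-.006,0,.006):
        u=(proj("scene",rk(.0015,y,z))[0]-[250,205]+.5)*12-.5; cv2.circle(c,tuple(u.astype(int)),3,(0,0,255) if y else (255,0,255),-1)
cv2.imwrite("pics/eyes.png",c)
E
```

```text
slot [[272.5, 214.6], [275.1, 214.3], [277.6, 214.0]]
up [[273.3, 225.6], [275.8, 225.3], [278.3, 225.0]]
low [[274.0, 236.2], [276.5, 235.9], [278.9, 235.6]]
base [[274.7, 246.4], [277.1, 246.1], [279.5, 245.8]]
```

View pics/eyes.png

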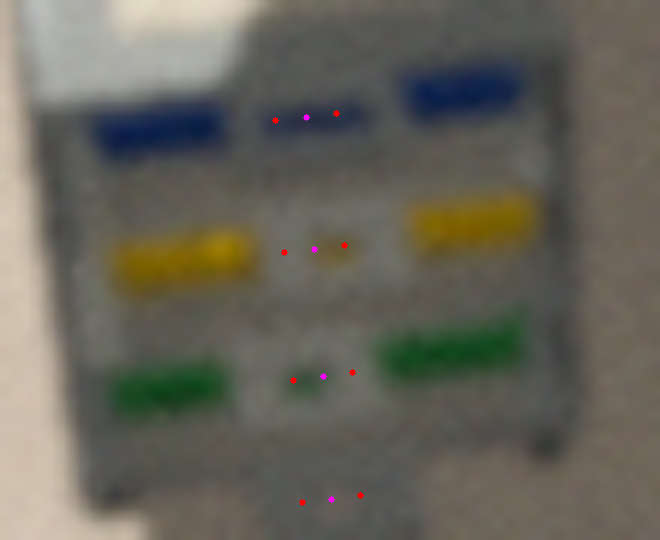

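```bash
cat >> h.py <<'E'
def st(tag=""):
    p=torack(arm.get_ee_pos()); print(tag,"rk",(p*1000).round(2),"foot_z",round(p[2]*1000-133.8,1),"F",arm.get_ft_force().round(2),"t",round(arm.get_t(),2),flush=True)
E
python3 - <<'E'
from h import *
y=.0035; x=.0015
arm.move_straight(rk(x,y,.256),v=.1); arm.sleep(.1); st("pre")
r=arm.move_straight(rk(x,y,.232),v=.03,contact_N=4); st(r)
E
```

```text
pre rk [  1.84   3.22 256.83] foot_z 123.0 F [ 0.61 -0.84 -0.8 ] t 17.71
False rk [  1.6    3.4  232.18] foot_z 98.4 F [ 0.31 -0.23 -0.2 ] t 18.66
```

```bash
python3 - <<'E'
from h import *
y=.0035; x=.0015
r=arm.move_straight(rk(x+.004,y,.232),v=.008,contact_N=3); st(r)
r=arm.move_straight(rk(x,y,.232),v=.03)
r=arm.move_straight(rk(x-.004,y,.232),v=.008,contact_N=3); st(r)
r=arm.move_straight(rk(x,y,.232),v=.03); st()
E
```

```text
True rk [  2.77   3.51 231.47] foot_z 97.7 F [-0.97 -0.8  -0.76] t 19.02
True rk [ -1.66   3.65 231.83] foot_z 98.0 F [ 1.44 -0.52  0.54] t 19.76
 rk [  1.36   3.63 231.65] foot_z 97.9 F [ 0.56 -0.23 -0.87] t 20.03
```

```bash
python3 - <<'E'
from h import *
y=.0042; x=.0006
r=arm.move_straight(rk(x,y,.219),v=.05,contact_N=4); st(r)
r=arm.move_straight(rk(x,y,.203),v=.025,contact_N=4); st(r)
E
```

```text
False rk [  0.25   4.33 218.45] foot_z 84.7 F [ 0.66  0.15 -0.35] t 20.44
False rk [  0.66   4.18 203.08] foot_z 69.3 F [-0.28 -0.36 -0.1 ] t 21.23
```

```bash
python3 - <<'E'
from h import *
x=.0006
r=arm.move_straight(rk(x,.0042,.187),v=.04,contact_N=5); st(r)
r=arm.move_straight(rk(x,-.0042,.187),v=.02,contact_N=9); st(r)
r=arm.move_straight(rk(x,-.0042,.169),v=.02,contact_N=5); st(r)
E
```

```text
False rk [  0.53   4.22 186.85] foot_z 53.0 F [-0.21  0.45 -0.85] t 21.78
False rk [  0.72  -4.38 187.12] foot_z 53.3 F [ 1.14  0.76 -0.9 ] t 22.35
False rk [  0.59  -4.19 169.03] foot_z 35.2 F [-0.61  0.92 -0.93] t 23.4
```

```bash
python3 - <<'E'
from h import *
x=.0006
r=arm.move_straight(rk(x,-.0042,.154),v=.03,contact_N=5); st(r)
r=arm.move_straight(rk(x,.0016,.154),v=.015,contact_N=12); st(r)
im=optics.read_camera("scene"); crop(im,230,330,130,260,5,"pics/b1.png")
r=arm.move_straight(rk(x,.0016,.138),v=.02,contact_N=5); st(r)
E
```

```text
False rk [  0.46  -4.15 153.81] foot_z 20.0 F [-0.42  0.89 -1.02] t 24.05
False rk [  0.63   0.94 154.25] foot_z 20.5 F [ 0.4  -4.92 -0.59] t 24.58
False rk [  0.46   1.71 137.74] foot_z 3.9 F [ 1.61 -3.97 -1.49] t 25.58
```

View pics/b1.png

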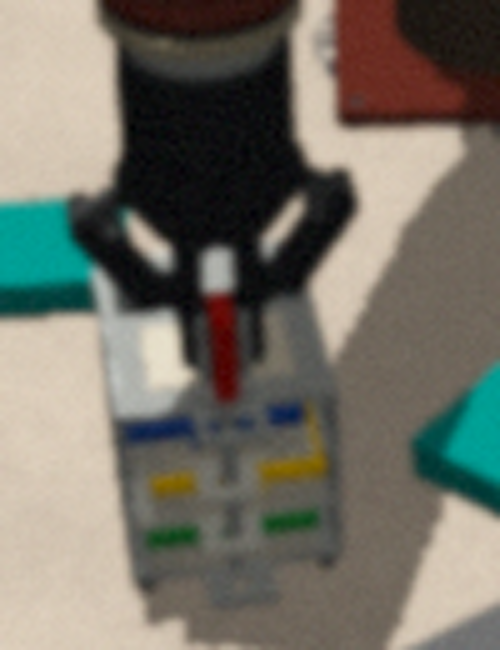

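```bash
python3 - <<'E'
from h import *
x=.0006
r=arm.move_straight(rk(x,.0016,.131),v=.01,contact_N=5); st(r)
im=optics.read_camera("scene"); cv2.imwrite("pics/s5.png",im[:,:,::-1]); crop(im,245,305,190,260,8,"pics/b2.png")
E
```

```text
True rk [  0.5    1.41 137.63] foot_z 3.8 F [-0.37  1.11  6.21] t 25.83
```

View pics/b2.png

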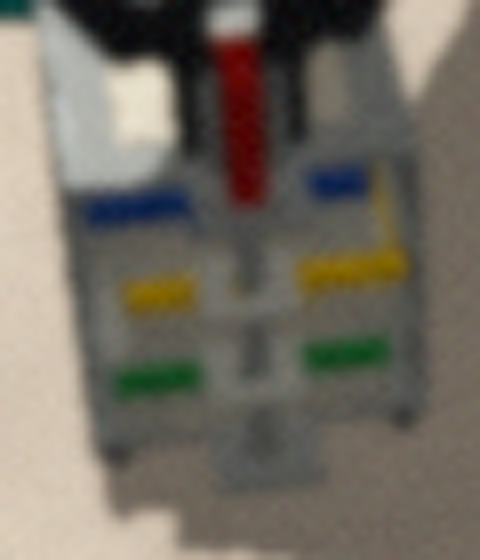

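```bash
python3 - <<'E'
from h import *
command_gripper(.045); st("rel")
p=arm.get_ee_pos()
arm.move_straight([p[0],p[1],.27],v=.15); st()
c=arm.get_q(); c[0]-=.6; arm.movej(c)
for n,w in (("scene",(230,320,150,265)),("top",(340,420,155,245))):
    im=optics.read_camera(n); cv2.imwrite(f"pics/{n}6.png",im[:,:,::-1]); crop(im,*w,5,f"pics/f_{n}.png")
print(arm.get_t())
for n in("scene","top"): print(n,proj(n,np.array([rk(.0006,.0016,.164),rk(.0006,.0016,.112)])).round(1).tolist())
E
```

```text
rel rk [-2.0000e-02  5.8000e-01  1.3701e+02] foot_z 3.2 F [ 0.1  -0.13  0.89] t 26.31
 rk [ -0.43   0.8  268.95] foot_z 135.2 F [ 0.44 -0.14 -0.64] t 27.34
28.7167
scene [[274.6, 196.3], [275.7, 214.0]]
top [[377.8, 169.7], [375.8, 174.6]]
```

View pics/f_scene.png

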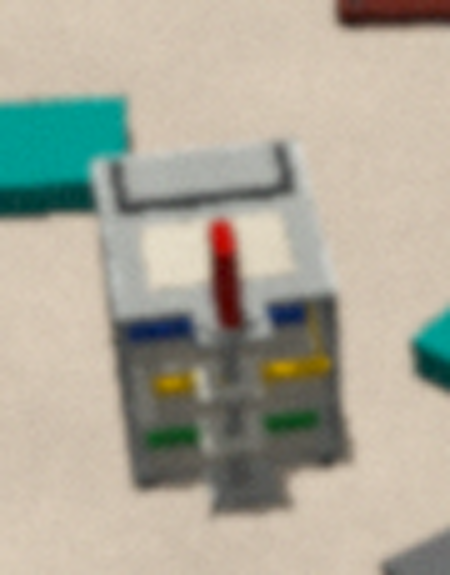

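View pics/f_top.png

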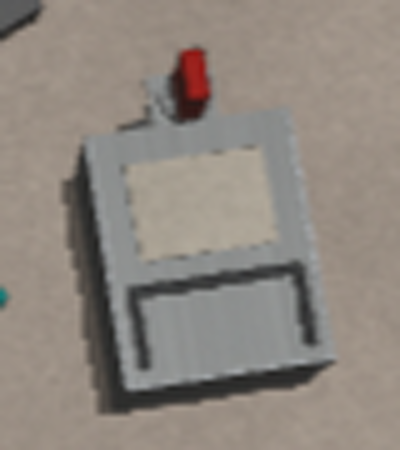

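```bash
python3 - <<'E'
import cv2,numpy as np
a=cv2.imread("pics/scene3.png");b=cv2.imread("pics/scene6.png")
f=lambda i:cv2.resize(i[200:260,245:310],None,fx=6,fy=6,interpolation=cv2.INTER_CUBIC)
cv2.imwrite("pics/cmp.png",np.hstack([f(a),f(b)]))
E
```

```text
(no output)
```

View pics/cmp.png

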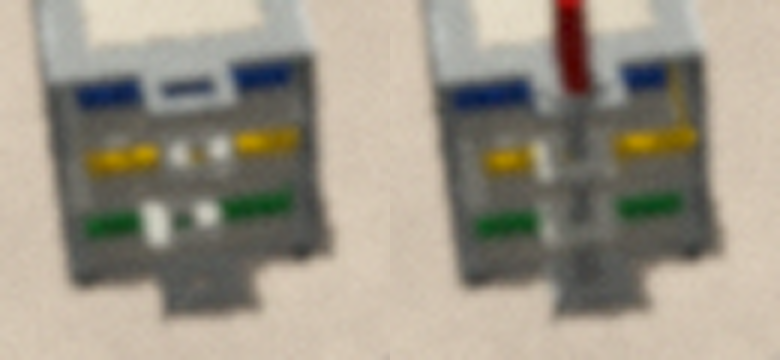

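```bash
python3 - <<'E'
from h import *
for k in("bottle","tip_box","pcr_plate"): print(k,[(np.round(d["location"],1).tolist(),round(d["p"],2)) for d in optics.look_for("top",k)[:2]])
arm.close_job(); print(arm.get_t())
E
```

```text
bottle []
tip_box []
pcr_plate [([222.5, 454.1], 0.85)]
the job is handed in; nothing more can be done
the job is handed in; nothing more can be done
```

The job is handed in at about 29 s of the 72 s. As far as I could check, all three boxes are home and the rod is seated and released; the system gives no verdict.

- **Box:** the blue-lid box was the one standing out. I pushed it home with both fingertips straddling the tongue. It stopped on about 8 N, and a second push moved it less than 0.1 mm.
- **Rod:** I lifted it from the orange block and put it down through the slot, then at y ≈ +4.2 mm for the upper eye and y ≈ −4.2 mm for the lower eye. I brought the shelves back to y ≈ +1.6 mm (my fitted rack frame, whose centre line came out about 1.5 mm off) before the base eye. No downward contact was felt until the collar met the top tongue, with the foot about 3.8 mm above the bench (4 mm is nominal). Net tool-force changes stayed in single newtons. I then let go and moved clear.

**Last pictures:**
- **Position:** the collar is on the top tongue, the shaft runs down the line of the eyes, and the grip is within about 1 pixel (roughly 2.5 mm) of where it should be. The box fronts look level with the rack's front edge.
- **Sideways shift:** the blue and yellow boxes moved a few millimetres sideways with their shelves, and a thin yellow sliver now shows beside the upper shelf. I read it as the yellow lid seen through the gap at the shelf's edge.

**Checks that failed or disagreed:**
- **Bystanders:** in the last look before handing in, the network reported only the pcr_plate, about 4 pixels (roughly 9 mm) from its first report. It did not report the bottle or the tip box. I did not check those three any further; I never worked near them and felt no unexpected contact.
- **Rack position:** the pushed box and the first fit put the rack's x about 2 mm apart. Feeling the slot walls settled it.

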